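# Sort loaded from spent ingot magazines by heft

### The job

The three closed casting-ingot magazines in the docking station look alike, but each is either loaded (about 0.4 kg) or spent (about 0.1 kg): take them all out - pressing the dome on top trips the push-push latch, and the magazine springs up - and judge each by its weight. Stand every loaded one upright on the floor of an empty place of the carry rail, its width along the rail, and put every spent one into the yellow bin next to the handpiece cradle, without pushing the other things on the bench about.

Things in the scene. Friction and masses are not known exactly. Their poses are not given: they have to be found in the camera images.
- bin: The open yellow parts bin on one side of the handpiece cradle (the docking station is on the other), fixed, 170 mm (own x) x 109 mm (own y) x 72 mm high, low front lip (35 mm high) at -x. Origin: on the bench under its middle. Inside: x from -64 to +80 mm, y +-45 mm, floor 3 mm above the bench.
- dock: Docking station, fixed: white block, three wells in a row along its own y (well 0 at y = -46 mm, 1 at 0, 2 at +46; all at x = 0; magazines start parallel to its axes). Origin: on the bench under well 1. It spans x -46 to +70 mm and y +-79 mm at the foot; the deck is 106 mm above the bench. A magazine has 1.7 mm play a side in its well.
- rail: Carry rail, fixed: metal channel with three places end to end along its own x, 70 mm apart; one (it changes) is taken by a magazine that stays. Origin: on the bench under its middle. Floor 8 mm up, 42 mm wide between side lips (tops 30 mm up); low ribs (17 mm up) part the places, 66 mm free length each; end plates 94 mm high.
- lift0 (a joint): Height (m) of the sprung lift under the magazine in well 0. 0: latched, the body 1 mm proud of the deck, only the dome sticking out. Push-push latch: press the dome 6 mm down or more (stop at 7.5 mm; takes 2 to 7 N); let go and the lift rises in about 0.5 s to 0.029 or 0.030 and stays, the body 30 mm proud. Pressed fully down again, it latches again.
- lift1 (a joint): The same for well 1.
- lift2 (a joint): The same for well 2.
- bowl_mid (a point): Bystander, loose, not to be disturbed: a green rubber mixing bowl, 68 mm across, 42 mm tall. The point is its centre, 21 mm above the bench.
- burner_mid (a point): Bystander, loose, not to be disturbed: a small glass spirit burner with a metal cap, 48 mm across, 70 mm tall. The point is its centre, 35 mm above the bench.
- dish_mid (a point): Bystander, loose, not to be disturbed: a small white dish with red wax chips, 69 mm across, 22 mm tall. The point is its centre, 11 mm above the bench.
- dock_deck (a point): Centre of the docking station's deck, 106 mm up. Upright steel guide fins, 30 mm high (tops 136 mm above the bench), 30 mm long in x and 5 mm thick, stand on both broad sides of each well, 41 mm free between them: a raised magazine can be taken only across its 58 mm width, and a fingertip pressing a dome must fit between the fins.
- gap0_floor (a point): Centre of one empty place of the rail, on its floor (8 mm above the bench); a thin black pad marks it. Its x axis runs along the rail. A magazine stands here with its 58 mm width along the rail; only its broad faces can then be reached by fingers, for its narrow ends come within 12 mm of the next magazine or an end plate.
- gap1_floor (a point): Centre of the other empty place of the rail, likewise.
- glue_mid (a point): Bystander, loose, not to be disturbed: a small white glue bottle with a black cap, 32 mm across, 80 mm tall. The point is its centre, 40 mm above the bench.
- jar_mid (a point): Bystander, loose, not to be disturbed: a white screw jar, 51 mm across, 55 mm tall. The point is its centre, 27 mm above the bench.
- mag0_mid (a point): Magazine that starts in well 0. All three look alike: upright alloy can with grey end caps, 58 (own x) x 34 (own y) x 84 mm (own z, up), on top a black press dome, 30 mm across, tapering to a 12 mm flat 8 mm above the body (too flat to pinch). Point: centre of the body; its top is 42 mm above, the dome's top 50 mm above, the underside 42 mm below.
- mag1_mid (a point): Magazine that starts in well 1, same look and point as mag0_mid. A loaded magazine weighs 0.38 to 0.48 kg, a spent one about 0.11 kg; whether a magazine is loaded changes from start to start: its number and its well tell nothing.
- mag2_mid (a point): Magazine that starts in well 2, same look and point as mag0_mid.
- pliers_mid (a point): Bystander, loose, not to be disturbed: a pair of pliers with green grips lying flat, 146 x 56 x 11 mm. The point is its centre, 6 mm above the bench.
- slab_top (a point): Centre of the top face of the grey mixing slab, fixed, 120 x 120 mm, top 6 mm above the bench: clear, a good place to set a magazine down upright and take it another way.
- tape_mid (a point): Bystander, loose, not to be disturbed: a roll of masking tape lying flat, 66 mm across, 20 mm tall. The point is its centre, 10 mm above the bench.

How it is judged:
By the outcome, as a careful person would: the job done as asked, in the order asked, and still so for the second after the job is handed in, with the robot touching nothing.
It also fails if it takes over 72 s, if anything falls off the work surface, if the arm or the gripper's body presses on something with over 40 N, if the wrist force passes 120 N, or if a joint passes its speed limit or range.

### The arm

A 7-joint arm with a two-finger parallel gripper is mounted at the origin on a cart in front of the work surface, level with it; the furniture and walls round the work are solid. World frame = base frame: x ahead of the robot, y to its left, z up, the work surface at z = 0. Lengths are in m, angles in rad, forces in N, time in s.
With the tool pointing down it reaches from about 0.425 to 0.95 m from the base axis. Payload 4.7 kg.
Tool frame: the origin (TCP) lies midway between the tips of the shut fingers; the grasp point (between the pads) lies 19 mm behind it; z points along the fingers, x is the direction in which the jaws open and shut, and the axes are right-handed (so a half turn about z gives the same grasp; the last joint's range is limited). The gripper opens to 87 mm and grips with 3 to 60 N. Pads are 19 mm wide; open, the fingers measure 117 mm over their backs; the gripper's body (75 mm by 190 mm) begins 51 mm behind the grasp point.
Start: joints at [1.152, 0.469, -0.049, 1.532, 0.024, 1.141, -0.082], TCP at [0.257, -0.624, 0.223] pointing down, gripper open.
Joint ranges: [-2.59, 2.59], [-0.33, 1.99], [-1.39, 1.29], [0.1, 2.45], [-1.04, 4.18], [0.21, 1.99], [-2.66, 2.66]. Speed limits (rad/s): [2.57, 2.57, 3.14, 3.14, 3.14, 3.14, 3.14].

### API

Orientations are given as a unit quaternion [w, x, y, z].
In Python, from station import bot, viewer gives the robot as it stands. The module is installed in compiled form; this text tells all that it offers.
- The arm moves only by the tool send_rows, never from a script. Its argument "rows" is a list of rows, each a list of 7 numbers: the turn, a rotation vector about the tool's x, y, z in rad, then the shift along the tool's x, y, z in mm, then the opening, from 0 (shut) to 1 (fully open). In form: [[ax, ay, az, tx, ty, tz, grip], ...]. A call has 1 to 12 rows; each row shifts and turns the commanded pose from where the row before left it, along the tool's axes as they then stand; what a row does not reach is not made up. A row lasts 1/10 s, in which the tool goes at most 50 mm and 8.59 degrees, less where a joint would pass 70% of its speed; a pose out of reach is approached as far as the arm can. A call is refused whole if a number of a shift passes 50 or a number of a turn 0.15, either way. A call with a gripper value outside its range is refused whole. The fingers move at their own pace and stop on an object; "grip_force" is the grip in N (left out, the last holds). Time passes only in rows, so rows that do not move let the fingers close. It gives the time, the measured TCP pose, the force and the opening at its end, in the units of the state.
- bot.get_state(): the state, without advancing time (a new reading comes with each control period).
- viewer.camera(name): name is "side" or "top"; returns a dict with "image" (400x640x3 uint8, red, green, blue), "z_map" (400x640 float32, m along the optical axis (not along the pixel's ray), 0 where there is no reading), "vfov" (degrees; the focal length in pixels is half the picture's height over the tangent of half this angle, whatever the lens; pixels are square), "cx", "cy" (the principal point, pixels), "view" (4x4, takes a point from world to camera coordinates). Camera axes: x right, y down, z forward; pixel columns grow to the right and rows downward; lengths in m; the calibration is good to about 2 mm. A picture is of the moment at which its call begins.
- bot.finish_job(): hands the job in, once; it reports no verdict.
The state is a dict: "time": time; "joint_pos": joint angles; "dq": joint speeds; "joint_torque": joint torques, N m; "tool_pos": TCP position; "tcp_rot": TCP orientation; "force": force on the tool from outside, world axes, zero at the start; "wrist_torque": the same for the moment, N m; "opening": opening from 0.0 (shut) to 1.0 (fully open).
Only numpy, scipy, OpenCV 4.12 (cv2) and the standard library are available. Lean on these libraries where they do the work, as an engineer would, in place of code of your own. Each camera call takes 0.05 s, during which the arm holds its last target.

## Working session

There is one attempt and no reset: what is moved stays moved. The work goes in short steps, Python scripts to look and compute and a tool call to move; the robot and the scene stay as the last step left them, time stands still between calls to the robot, and variables do not carry over. Pictures are saved under pics/ and viewed, and the job is handed in when it is done.

Besides the shell and the picture viewer there is one more tool, called after "Call:" as name(argument=value, ...), one argument or row to a line, values as JSON. send_rows: Moves the arm, as the interface text tells. Its arguments: {"type":"object","properties":{"rows":{"type":"array","items":{"type":"array","items":{"type":"number"}}},"grip_force":{"type":"number"}},"required":["rows"]}

```bash
mkdir -p pics; python3 - <<'E'
from station import bot, viewer
import cv2
print(bot.get_state())
for n in ("side","top"):
    c=viewer.camera(n); cv2.imwrite(f"pics/{n}0.png",c["image"][:,:,::-1]); print(n,c["vfov"],c["cx"],c["cy"],c["view"].round(4).tolist(), (c["z_map"]>0).mean())
E
```

```text
{'time': 0.0, 'joint_pos': array([ 1.15211741,  0.4694809 , -0.0485834 ,  1.53365647,  0.02413558,
        1.14094289, -0.08228982]), 'dq': array([ 0.00240665,  0.00244702, -0.00059699, -0.00026906,  0.00030712,
       -0.00121992,  0.00154589]), 'joint_torque': array([-4.03567547e-04, -5.07975733e+01, -8.06939160e-02, -2.36155629e+01,
       -6.14067796e-02,  3.78141389e-02,  1.76329704e-04]), 'tool_pos': array([ 0.25626997, -0.62384928,  0.22148863]), 'tcp_rot': array([-4.85472949e-04,  8.30669853e-01, -5.56764485e-01, -8.17110829e-04]), 'force': array([ 0.23437581, -1.06877566,  0.80700467]), 'wrist_torque': array([-0.01756432, -0.00310596,  0.01006617]), 'opening': 0.9998238678580945}
side 43.59585301488647 316.8705237084125 194.30097441120193 [[-0.9932, -0.1149, 0.0178, 0.5036], [-0.0675, 0.4452, -0.8929, 0.0716], [0.0947, -0.888, -0.45, 1.743], [0.0, 0.0, 0.0, 1.0]] 0.99599609375
top 53.159988364722295 310.84299936376885 197.28671921228874 [[-0.0281, -0.9996, 0.0047, 0.0551], [-0.9979, 0.0277, -0.0586, 0.5143], [0.0585, -0.0064, -0.9983, 1.1804], [0.0, 0.0, 0.0, 1.0]] 0.99605078125
```

View pics/side0.png

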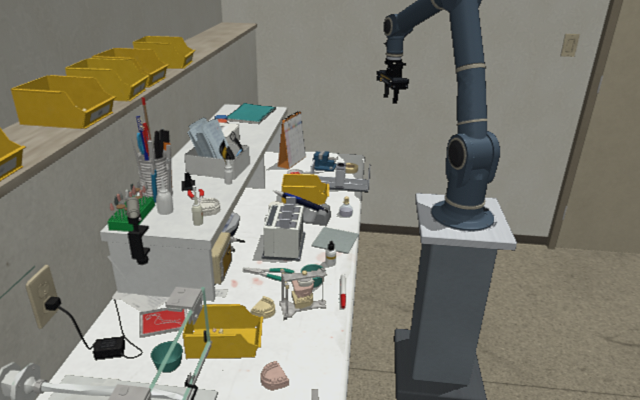

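View pics/top0.png

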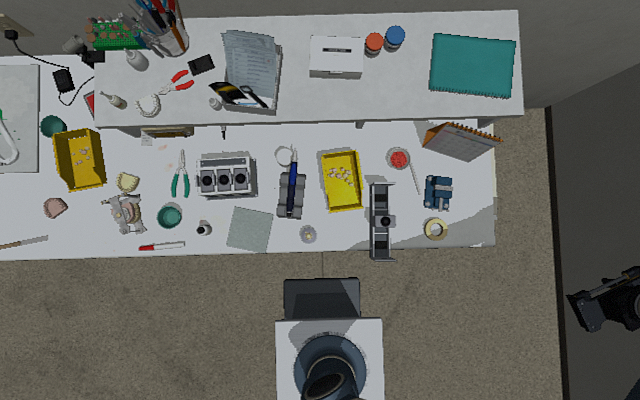

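```bash
cat > h.py <<'E'
import numpy as np, cv2
from station import bot, viewer
from scipy.spatial.transform import Rotation as R
def cam(n):
    c=viewer.camera(n); c["f"]=200/np.tan(np.radians(c["vfov"]/2)); return c
def proj(c,p):
    q=c["view"][:3,:3]@np.asarray(p,float)+c["view"][:3,3]
    return c["cx"]+c["f"]*q[0]/q[2], c["cy"]+c["f"]*q[1]/q[2]
def plane(c,u,v,z):
    Rm=c["view"][:3,:3]; t=c["view"][:3,3]; o=-Rm.T@t
    d=Rm.T@np.array([(u-c["cx"])/c["f"],(v-c["cy"])/c["f"],1.])
    return o+d*(z-o[2])/d[2]
def cloud(c):
    v,u=np.mgrid[0:400,0:640]; z=c["z_map"]
    P=np.stack([(u-c["cx"])/c["f"]*z,(v-c["cy"])/c["f"]*z,z],-1)-c["view"][:3,3]
    return P@c["view"][:3,:3]
def crop(c,u0,v0,u1,v1,s,fn):
    cv2.imwrite(fn,cv2.resize(c["image"][v0:v1,u0:u1,::-1],None,fx=s,fy=s,interpolation=cv2.INTER_CUBIC))
def st():
    s=bot.get_state(); r=R.from_quat(np.roll(s["tcp_rot"],-1)).as_matrix()
    return s,r
E
python3 - <<'E'
from h import *
c=cam("top")
crop(c,150,140,310,260,5,"pics/dk.png"); crop(c,310,140,470,260,5,"pics/rl.png")
P=cloud(c)
np.save("P.npy",P); 
# deck points
m=(np.abs(P[...,2]-.106)<.004)
m[:, :190]=0; m[:,270:]=0; m[:140]=0; m[210:]=0
pts=P[m][:,:2].astype(np.float32); print(len(pts), cv2.minAreaRect(pts))
# noise on bench
for (u,v) in ((210,240),(300,230),(250,230),(420,220)): print(P[v,u])
s,r=st(); print(r.round(3))
E
```

```text
1270 ((0.577819287776947, 0.2819303274154663), (0.10184444487094879, 0.14560851454734802), 2.0550997257232666)
[0.39651597 0.34664728 0.00222502]
[0.41878958 0.07603396 0.00148055]
[0.42315127 0.22534004 0.00816903]
[ 0.43865256 -0.28725928 -0.000472  ]
[[ 0.38  -0.925 -0.001]
 [-0.925 -0.38   0.001]
 [-0.001  0.    -1.   ]]
```

View pics/dk.png

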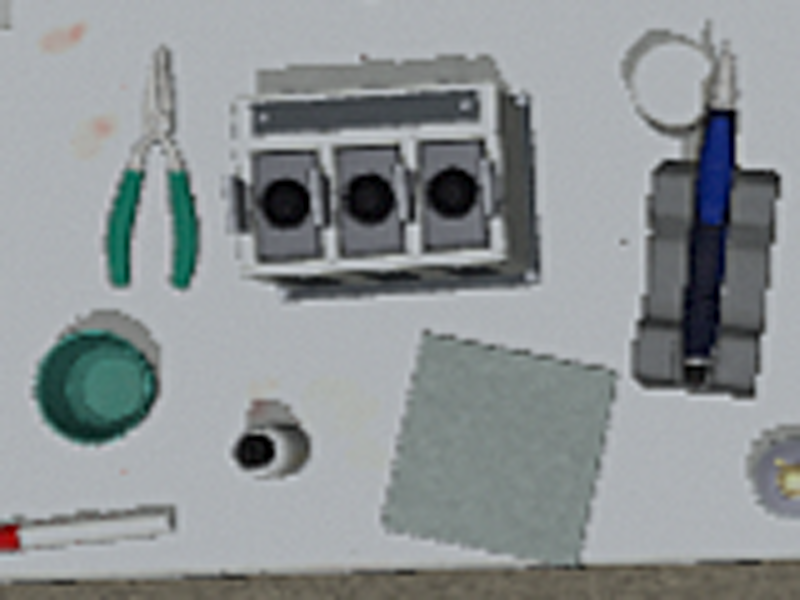

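View pics/rl.png

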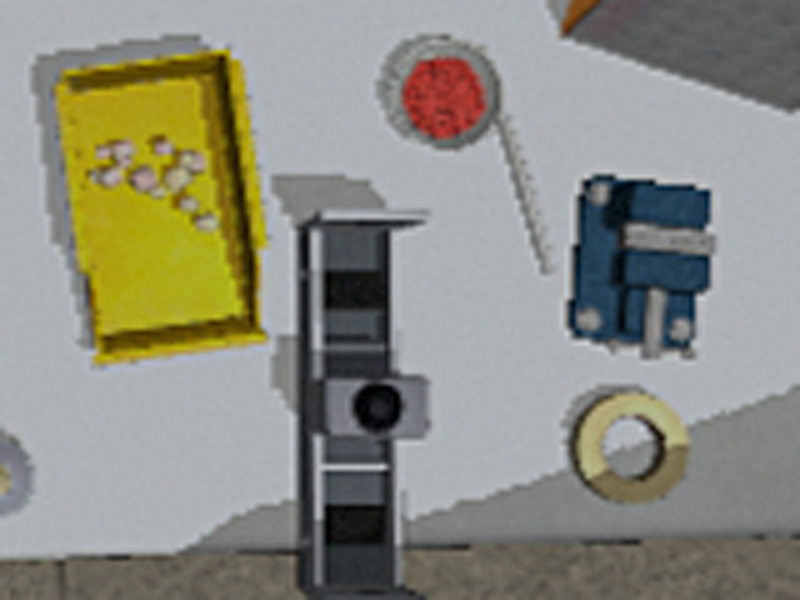

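```bash
python3 - <<'E'
from h import *
c=cam("top"); P=cloud(c); im=c["image"].astype(int)
def blob(m,zp,minA=20):
    n,l,s,ce=cv2.connectedComponentsWithStats(m.astype(np.uint8))
    for i in range(1,n):
        if s[i,4]>=minA: print(ce[i].round(1),s[i],plane(c,*ce[i],zp).round(4))
dark=im.max(2)<45
m=dark.copy(); m[:160]=0;m[205:]=0;m[:,:195]=0;m[:,255:]=0
print("domes");blob(m,.112)
m=dark.copy(); m[:180]=0;m[262:]=0;m[:,:365]=0;m[:,400:]=0
print("rail");blob(m,.097,15)
# rail magazine top
X,Y,Z=P[...,0],P[...,1],P[...,2]
reg=(Y<-.1)&(Y>-.3)&(X>.3)&(X<.65)
for lo,hi in ((.085,.095),(.097,.11),(.025,.035),(.088,.1)):
    q=P[reg&(Z>lo)&(Z<hi)][:,:2].astype(np.float32); print(lo,hi,len(q),cv2.minAreaRect(q) if len(q)>3 else "")
q=P[210:235,372:400,2]; np.set_printoptions(linewidth=250)
print((q*1000).astype(int)[::2,::2])
# floors: slab
m=(im[...,1]-im[...,0]>6)&(im[...,0]>100); m[:195]=0; m[:,:220]=0;m[:,280:]=0
cn=max(cv2.findContours(m.astype(np.uint8),0,2)[0],key=cv2.contourArea)
bb=cv2.minAreaRect(cn); print("slab",bb, plane(c,*bb[0],.006))
# bin
m=(im[...,0]>120)&(im[...,2]<80); m[:140]=0;m[220:]=0;m[:,:315]=0;m[:,370:]=0
cn=max(cv2.findContours(m.astype(np.uint8),0,2)[0],key=cv2.contourArea)
bb=cv2.minAreaRect(cn); print("bin",bb,[plane(c,*p,.05).round(3) for p in cv2.boxPoints(bb)])
E
```

```text
domes
[223.5 179.2] [218 175  11  10  77] [0.5664 0.2803 0.112 ]
[240.1 177.9] [235 174  11   9  72] [0.5687 0.2346 0.112 ]
[206.7 180.1] [202 176  10  10  75] [0.5652 0.3264 0.112 ]
rail
[370.5 189.7] [370 186   2   8  15] [ 0.5273 -0.1258  0.097 ]
[382.  197.4] [375 186  13  23 127] [ 0.5051 -0.157   0.097 ]
[370.5 202.5] [370 196   2  14  28] [ 0.4917 -0.1244  0.097 ]
[385.2 220.9] [381 217   9   9  70] [ 0.4395 -0.1632  0.097 ]
[370.5 232. ] [370 220   2  24  37] [ 0.4098 -0.1213  0.097 ]
[380.8 244.5] [375 234  13  22 115] [ 0.3747 -0.1487  0.097 ]
0.085 0.095 226 ((0.4384041428565979, -0.16271239519119263), (0.06080004200339317, 0.22016510367393494), 88.39856719970703)
0.097 0.11 62 ((0.4384956359863281, -0.1620803326368332), (0.0516795851290226, 0.21900592744350433), 88.53264617919922)
0.025 0.035 277 ((0.4980090260505676, -0.1619226038455963), (0.12691399455070496, 0.33239084482192993), 76.00151824951172)
0.088 0.1 322 ((0.4384041428565979, -0.16271239519119263), (0.06080004200339317, 0.22016510367393494), 88.39856719970703)
[[  32   19   21   17   14   16   16   19   30    2
[... 573 characters left out ...]
5   94   92   95   93    1    2]
 [  28   10    9    7    8    7    5   11   30    2    0    1    1    3]
 [  30   14    8    9    8    7    8    5   31    1    0    0    0    3]
 [  32    8   10    9    8   11    8   10   34    4    0    0    0   -1]
 [  32   10    9    6    7    6   12    8   31   -1    2   -1   -2   -3]]
slab ((249.5576934814453, 229.7115478515625), (39.81156921386719, 39.615455627441406), 11.309932708740234) [0.42400919 0.22696728 0.006     ]
bin ((342.8184509277344, 180.50204467773438), (58.95439910888672, 37.606510162353516), 82.23483276367188) [array([0.64, 0.01, 0.05]), array([ 0.652, -0.099,  0.05 ]), array([ 0.481, -0.116,  0.05 ]), array([ 0.469, -0.008,  0.05 ])]
```

```bash
python3 - <<'E'
from h import *
c=cam("top"); P=cloud(c); s=cam("side")
crop(s,250,120,390,220,5,"pics/rs.png")
np.set_printoptions(linewidth=250)
print((P[150:206:3,192:262:3,2]*1000).astype(int))
X,Y,Z=P[...,0],P[...,1],P[...,2]
# lips of rail
reg=(Y<-.11)&(Y>-.24)&(X>.33)&(X<.56)&(Z>.024)&(Z<.036)
pts=P[reg]; 
for lo in np.arange(.335,.56,.02):
    q=pts[(pts[:,0]>=lo)&(pts[:,0]<lo+.02)]
    a=q[q[:,1]>-.165]; b=q[q[:,1]<-.165]
    print(round(lo,3),len(a),a[:,:2].mean(0).round(4) if len(a) else '',len(b),b[:,:2].mean(0).round(4) if len(b) else '')
reg=(Y<-.1)&(Y>-.25)&(X>.28)&(X<.6)&(Z>.06)&(Z<.11)
q=P[reg]; 
for r in ((.28,.36),(.41,.47),(.51,.58)):
    k=q[(q[:,0]>r[0])&(q[:,0]<r[1])]; print(r,len(k),k.min(0).round(3),k.max(0).round(3),k.mean(0).round(4))
reg=(Y<.12)&(Y>.02)&(X>.42)&(X<.7); print("cradle zmax",Z[reg].max()); 
reg=(Y<.4)&(Y>-.35)&(X>.6)&(X<.9);
for x in np.arange(.6,.9,.03):
  k=reg&(X>x)&(X<x+.03); print(round(x,2), np.percentile(Z[k],[50,99]).round(3))
E
```

```text
[[   0    3    1   -3    0    5    3   -1    0    1   -2    1    5    0    0    5    2    2   -1    0    1   -2    0    0]
 [  -1    0    3   -1   -1    0    0   -1    0    1    1    0    2   -2    1    3    0    0   -2    1    0    1    3    2]
 [   2    2    0   -1    0    2    1    1   -1    0 1208    2    0    3    0    5    0  104  109    0    2    1    1   -5]
 [   1    0  104  101  110  104  105  105  104  106  106  106  109  107  108  109  109  109  106   97    7    6    0   -3]
 [   0    5  103  108  108  109  109  111  107  112  109  107  112  110  110  105  108  108  106  102   37    5    0    0]
 [  -1   -1  105  110  106  108  112  108  108  108  106  109  105  109  110  108  110  105  107  104   39    6    2    0]
 [   0   -1  103  105  108  108  108  108  106  108  107  108  112  105  102  100  104  108   90  103   41   10    2    1]
 [   0    0  107  111  109  109  110  105  107  110  106  106  110  103  107  106  112  108   96  106   49    9    0    1]
 [   0    2  112  107  106  107  110  134  109  107  107  103  107  123  106  108  112  110  139  107   55   16    1
[... 2227 characters left out ...]
0.226 0.377]Traceback (most recent call last):
  File "<stdin>", line 21, in <module>
    return _quantile_unchecked(
        a, q, axis, out, overwrite_input, method, keepdims, weights)
    return _ureduce(a,
                    func=_quantile_ureduce_func,
    ...<5 lines>...
                    overwrite_input=overwrite_input,
                    method=method)
    r = func(a, **kwargs)
    result = _quantile(arr,
                       quantiles=q,
    ...<2 lines>...
                       out=out,
                       weights=wgt)
    slices_having_nans = np.isnan(arr[-1, ...])
                                  ~~~^^^^^^^^^
IndexError: index -1 is out of bounds for axis 0 with size 0
```

View pics/rs.png

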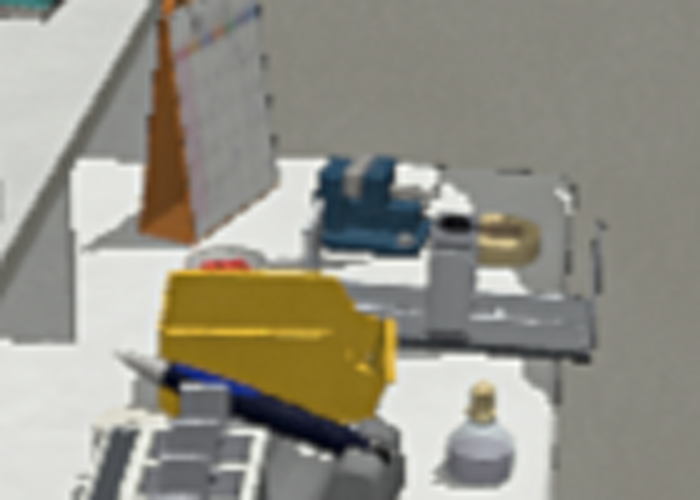

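```bash
python3 - <<'E'
from h import *
c=cam("top"); P=cloud(c)
print("cam", -c["view"][:3,:3].T@c["view"][:3,3])
X,Y,Z=P[...,0],P[...,1],P[...,2]
for u in range(195,260,10):
    col=[(X[v,u].round(3),Y[v,u].round(3),Z[v,u].round(3)) for v in range(110,150) if Z[v,u]>.12 and Z[v,u]<.5]
    print(u,min(col) if col else '')
for v in (194,201.6,241,248.6): print("pad",plane(c,381,v,.008).round(4))
for v in (208.8,233.4): print("rib",plane(c,381,v,.017).round(4))
g=c["image"].mean(2).astype(int); np.set_printoptions(linewidth=250)
print(g[180:262,379:383].mean(1).astype(int))
print((Z[178:262,381]*1000).astype(int))
# x ext of cradle heights, bin
reg=(Y<.13)&(Y>.02)&(X>.42)&(X<.66)&(Z<.5); print("cradle zmax",np.percentile(Z[reg],99.5))
E
```

```text
cam [0.44576849 0.04832982 1.20820515]
195 (np.float64(0.7), np.float64(0.332), np.float64(0.199))
205 (np.float64(0.7), np.float64(0.31), np.float64(0.187))
215 (np.float64(0.7), np.float64(0.282), np.float64(0.196))
225 (np.float64(0.7), np.float64(0.255), np.float64(0.201))
235 (np.float64(0.7), np.float64(0.234), np.float64(0.178))
245 (np.float64(0.701), np.float64(0.204), np.float64(0.203))
255 (np.float64(0.701), np.float64(0.179), np.float64(0.199))
pad [ 0.5201 -0.1708  0.008 ]
pad [ 0.4972 -0.1699  0.008 ]
pad [ 0.3793 -0.1654  0.008 ]
pad [ 0.3567 -0.1645  0.008 ]
rib [ 0.4753 -0.1675  0.017 ]
rib [ 0.4023 -0.1646  0.017 ]
[128 131 167 169  38  68  72  75  74  74  74  76  76  75  25  18  19  22  18  19  16  30  70  79  76  79  73  38  58 100  64  43  45  46  40  61 123 109  77  61  53  53  54  70  86 106 124  77  79  80  81  66  85 190  68  79  79  82  81  85  82  12
  20  20  20  21  20  17  18  44  48  48  47  46  48  46  48  56  46  68 116  68]
[   4    3    4    2   93   93   78   47   16    8   10    6    7    7    9    8    7    9    9   10   11   11    8   11   14    6    8    7    4   10    7   15   17   11    4   10    8   10   92   90   94   97   98   97   95   94   97   93   92
   89    9    7   12    9    7   16    8    8    7    9   15    8    7    7   11    9    8    7    8    8   10    7 1208   10   10    8   11   10    6   25   61   89   97   91]
cradle zmax 0.0902195729840798
```

Call:
send_rows(
  rows=[
    [0,0,-0.14,0,0,-3,0],
    [0,0,-0.14,0,0,-3,0],
    [0,0,-0.14,0,0,-3,0],
    [0,0,-0.14,0,0,-3,0],
    [0,0,-0.14,0,0,-3,0],
    [0,0,-0.14,0,0,-3,0],
    [0,0,-0.14,0,0,-3,0],
    [0,0,-0.14,0,0,-3,0],
    [0,0,-0.1,0,0,-3,0],
  ],
  grip_force=30,
)

```text
time: 1.25
tool_pos: [0.2564, -0.6244, 0.2496]
tcp_rot: [-0.0, 1.0, 0.022, 0.0]
force: [0.2, -0.3, -0.2]
opening: 0.266
```

```bash
cat >> h.py <<'E'
def delta(p,yaw=None):
    "tool-axis shift (mm) to target p and turn about tool z (rad) to target yaw deg (mod 180)"
    s,r=st(); d=r.T@(np.array(p)-s["tool_pos"])*1000
    y=np.degrees(np.arctan2(r[1,0],r[0,0])); 
    print("t",round(s["time"],2),"pos",s["tool_pos"].round(4),"yaw",round(y,2),"tilt",r[:2,2].round(4),"F",s["force"].round(1),"open",round(s["opening"],3))
    print("shift mm",d.round(1), "turn", None if yaw is None else np.radians((-(yaw-y)+90)%180-90).round(4))
    print("q",s["joint_pos"].round(2))
E
python3 -c "
from h import *
delta([.5687,.2346,.25],2.2)"
```

```text
t 1.25 pos [ 0.2564 -0.6244  0.2496] yaw 2.5 tilt [0.     0.0001] F [ 0.2 -0.3 -0.2] open 0.266
shift mm [ 3.494e+02 -8.445e+02 -3.000e-01] turn 0.0052
q [ 1.33  0.47 -0.31  1.49  0.15  1.21  1.04]
```

Call:
send_rows(
  rows=[
    [0,0,0.005,17.5,-42.2,0,0],
    [0,0,0,17.5,-42.2,0,0],
    [0,0,0,17.5,-42.2,0,0],
    [0,0,0,17.5,-42.2,0,0],
    [0,0,0,17.5,-42.2,0,0],
    [0,0,0,17.5,-42.2,0,0],
    [0,0,0,17.5,-42.2,0,0],
    [0,0,0,17.5,-42.2,0,0],
    [0,0,0,17.5,-42.2,0,0],
    [0,0,0,17.5,-42.2,0,0],
  ],
)

```text
time: 2.25
tool_pos: [0.4172, -0.1949, 0.2499]
tcp_rot: [0.0, 1.0, 0.017, 0.0]
force: [0.9, -0.2, -1.6]
opening: 0.003
```

Call:
send_rows(
  rows=[
    [0,0,0,17.5,-42.2,0,0],
    [0,0,0,17.5,-42.2,0,0],
    [0,0,0,17.5,-42.2,0,0],
    [0,0,0,17.5,-42.2,0,0],
    [0,0,0,17.5,-42.2,0,0],
    [0,0,0,17.5,-42.2,0,0],
    [0,0,0,17.5,-42.2,0,0],
    [0,0,0,17.5,-42.2,0,0],
    [0,0,0,17.5,-42.2,0,0],
    [0,0,0,17.5,-42.2,0,0],
    [0,0,0,0,0,50,0],
    [0,0,0,0,0,50,0],
  ],
)

```text
time: 3.45
tool_pos: [0.5785, 0.234, 0.1497]
tcp_rot: [-0.001, 1.0, 0.018, 0.002]
force: [1.0, -1.1, -0.5]
opening: 0.007
```

```bash
python3 -c "
from h import *
delta([.5687,.2346,.13],2.2)
c=cam('side'); crop(c,240,170,340,270,6,'pics/a1.png'); s,r=st(); print(proj(c,s['tool_pos']),[proj(c,p) for p in ([.5687,.2346,.115],[.5664,.2803,.115],[.5652,.3264,.115])])
"
```

```text
t 3.45 pos [0.5785 0.234  0.1497] yaw 2.1 tilt [0.004  0.0025] F [ 1.  -1.1 -0.5] open 0.007
shift mm [-9.8 -0.9 19.7] turn -0.0017
q [ 0.05  0.55 -0.71  1.71  0.41  1.03 -0.76]
(np.float64(287.7128301236553), np.float64(197.61421811168728)) [(np.float64(288.84750466446076), np.float64(205.67202152589064)), (np.float64(287.09158044584603), np.float64(212.83563458271522)), (np.float64(284.84040957029924), np.float64(220.44114821600814))]
```

View pics/a1.png

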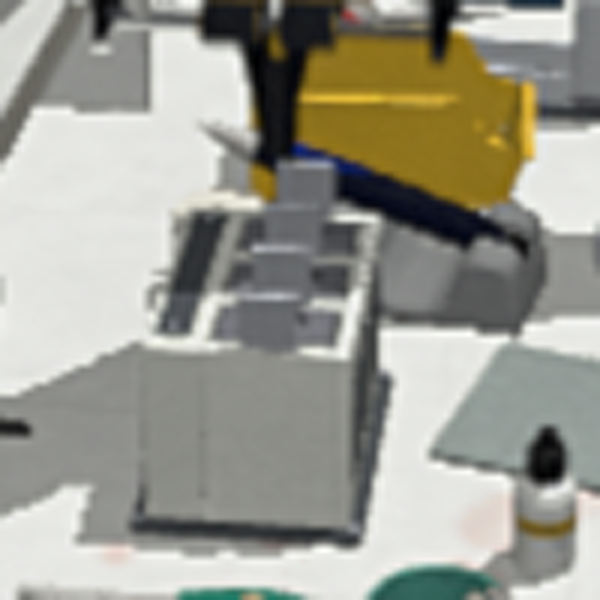

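Call:
send_rows(
  rows=[
    [0,0,0,-9.8,-0.9,0,0],
    [0,0,0,0,0,15,0],
    [0,0,0,0,0,15,0],
    [0,0,0,0,0,8,0],
  ],
)

```text
time: 3.9
tool_pos: [0.5682, 0.2318, 0.1122]
tcp_rot: [-0.0, 1.0, 0.017, 0.001]
force: [-1.6, 0.0, 7.8]
opening: 0.006
```

```bash
python3 -c "
from h import *
delta([.5687,.2346,.1075],2.2)
"
```

```text
t 3.9 pos [0.5682 0.2318 0.1122] yaw 1.9 tilt [0.0018 0.0005] F [-1.6  0.   7.8] open 0.006
shift mm [ 0.6 -2.8  4.7] turn -0.0052
q [ 0.04  0.58 -0.69  1.76  0.44  0.95 -0.8 ]
```

Call:
send_rows(
  rows=[
    [0,0,0,0,0,4,0],
    [0,0,0,0,0,2,0],
  ],
)

```text
time: 4.1
tool_pos: [0.5687, 0.2323, 0.1077]
tcp_rot: [-0.0, 1.0, 0.017, 0.001]
force: [-4.1, -2.2, 16.9]
opening: 0.007
```

Call:
send_rows(
  rows=[
    [0,0,0,0,0,-30,0],
    [0,0,0,0,0,-25,0],
    [0,0,0,-0.5,-48,0,0],
    [0,0,0,0,0,0,0],
    [0,0,0,0,0,20,0],
    [0,0,0,0,0,20,0],
  ],
)

```text
time: 4.7
tool_pos: [0.5661, 0.2806, 0.1211]
tcp_rot: [-0.001, 1.0, 0.017, 0.001]
force: [-0.7, -0.7, -0.6]
opening: 0.005
```

```bash
python3 -c "
from h import *
delta([.5664,.2803,.1075],2.2)
c=cam('side'); crop(c,240,170,340,270,6,'pics/a2.png')
"
```

```text
t 4.7 pos [0.5661 0.2806 0.1211] yaw 1.99 tilt [0.0027 0.0013] F [-0.7 -0.7 -0.6] open 0.005
shift mm [ 0.2  0.3 13.6] turn -0.0036
q [-0.04  0.6  -0.69  1.71  0.44  0.99 -0.86]
```

View pics/a2.png

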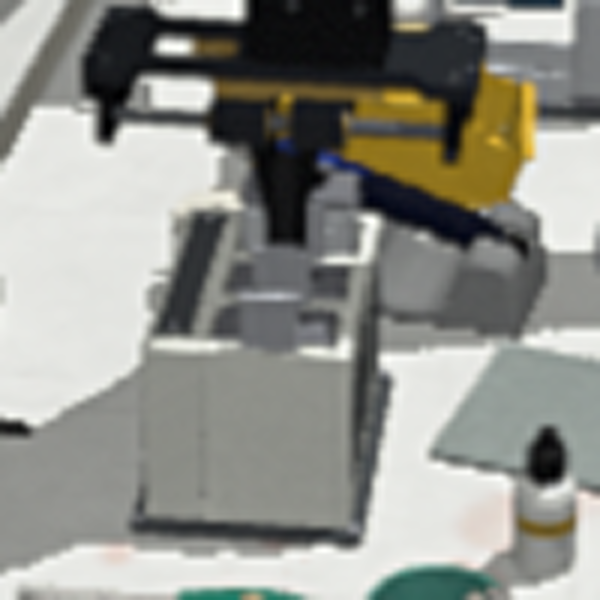

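Call:
send_rows(
  rows=[
    [0,0,0,0,0,8,0],
    [0,0,0,0,0,4,0],
    [0,0,0,0,0,2.5,0],
  ],
)

```text
time: 5.05
tool_pos: [0.5663, 0.2803, 0.1077]
tcp_rot: [-0.0, 1.0, 0.017, 0.001]
force: [-2.7, -1.9, 15.7]
opening: 0.006
```

Call:
send_rows(
  rows=[
    [0,0,0,0,0,-30,0],
    [0,0,0,0,0,-25,0],
    [0,0,0,0.5,-46.5,0,0],
    [0,0,0,0,0,0,0],
    [0,0,0,0,0,20,0],
    [0,0,0,0,0,20,0],
    [0,0,0,0,0,9,0],
    [0,0,0,0,0,4,0],
    [0,0,0,0,0,2,0],
  ],
)

```text
time: 5.95
tool_pos: [0.5645, 0.327, 0.1078]
tcp_rot: [-0.0, 1.0, 0.017, 0.0]
force: [-3.2, -2.1, 13.6]
opening: 0.001
```

Call:
send_rows(
  rows=[
    [0,0,0,0,0,-30,1],
    [0,0,0,0.5,0,-32,1],
    [0,0,0.002,0,0,0,1],
    [0,0,0,0,0,0,1],
    [0,0,0,0,0,0,1],
    [0,0,0,0,0,0,1],
    [0,0,0,0,0,0,1],
    [0,0,0,0,0,0,1],
    [0,0,0,0,0,0,1],
    [0,0,0,0,0,0,1],
  ],
)

```text
time: 6.95
tool_pos: [0.5648, 0.3262, 0.1679]
tcp_rot: [0.0, 1.0, 0.016, -0.0]
force: [1.0, 0.1, 0.3]
opening: 0.83
```

```bash
python3 -c "
from h import *
delta([.5652,.3264,.112],2.2)
c=cam('side'); crop(c,240,170,340,270,6,'pics/a3.png');c=cam('top'); crop(c,180,140,280,240,6,'pics/a4.png')
"
```

```text
t 6.95 pos [0.5648 0.3262 0.1679] yaw 1.84 tilt [-0.0001 -0.0001] F [1.  0.1 0.3] open 0.83
shift mm [ 0.4 -0.2 55.9] turn -0.0063
q [-0.11  0.58 -0.71  1.62  0.41  1.1  -0.89]
```

View pics/a3.png

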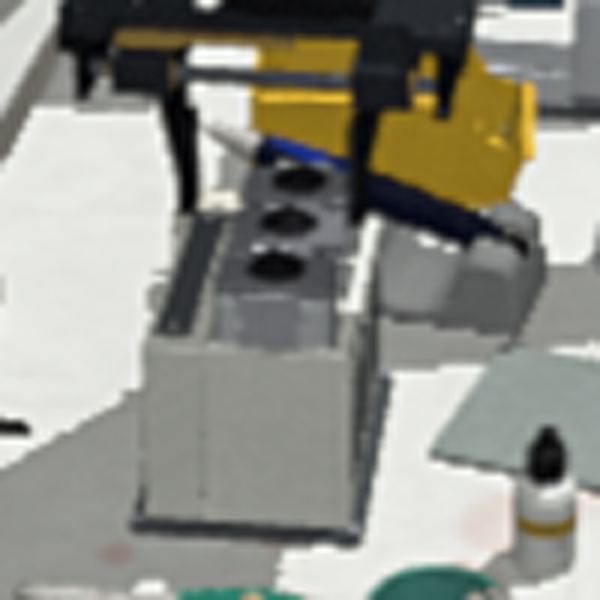

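View pics/a4.png

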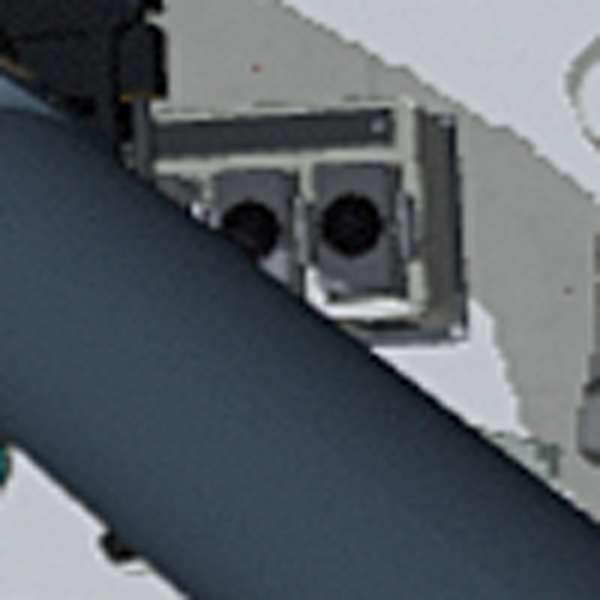

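Call:
send_rows(
  rows=[
    [0,0,-0.006,0.4,-0.2,20,1],
    [0,0,0,0,0,20,1],
    [0,0,0,0,0,12,0.9],
    [0,0,0,0,0,3.5,0],
    [0,0,0,0,0,0,0],
    [0,0,0,0,0,0,0],
    [0,0,0,0,0,0,0],
    [0,0,0,0,0,0,0],
  ],
  grip_force=30,
)

```text
time: 7.85
tool_pos: [0.5657, 0.3269, 0.1136]
tcp_rot: [-0.0, 1.0, 0.019, 0.001]
force: [-0.8, 0.1, 1.9]
opening: 0.665
```

Call:
send_rows(
  rows=[
    [0,0,0,0,0,-10,0],
    [0,0,0,0,0,-15,0],
    [0,0,0,0,0,-20,0],
    [0,0,0,0,0,-20,0],
    [0,0,0,0,0,-20,0],
    [0,0,0,0,0,-10,0],
    [0,0,0,0,0,0,0],
    [0,0,0,0,0,0,0],
    [0,0,0,0,0,0,0],
  ],
)

```text
time: 8.75
tool_pos: [0.5648, 0.3258, 0.2063]
tcp_rot: [0.001, 1.0, 0.019, -0.001]
force: [0.8, -0.6, -0.7]
opening: 0.659
```

```bash
python3 -c "
from h import *
delta([.424,.227,.07],2.2)
print(bot.get_state()['force'],bot.get_state()['joint_torque'])
c=cam('side'); crop(c,230,130,350,230,6,'pics/b1.png')
for i in range(4): cam('side'); print(bot.get_state()['force'].round(2))
"
```

```text
t 8.75 pos [0.5648 0.3258 0.2063] yaw 2.18 tilt [-0.0017 -0.0014] F [ 0.8 -0.6 -0.7] open 0.659
shift mm [-144.2   93.2  136.7] turn -0.0004
q [-0.09  0.55 -0.73  1.58  0.39  1.17 -0.86]
[ 0.76909608 -0.64557396 -0.7330172 ] [-4.82510997e-02 -4.96445024e+01 -8.91913712e+00 -2.28944010e+01
 -6.59086579e-02 -3.73724231e-02 -1.21645385e-04]
[ 0.05 -0.65 -0.4 ]
[-0.48  0.76 -0.47]
[-0.7   0.24 -0.93]
[ 0.51  1.17 -0.67]
```

View pics/b1.png

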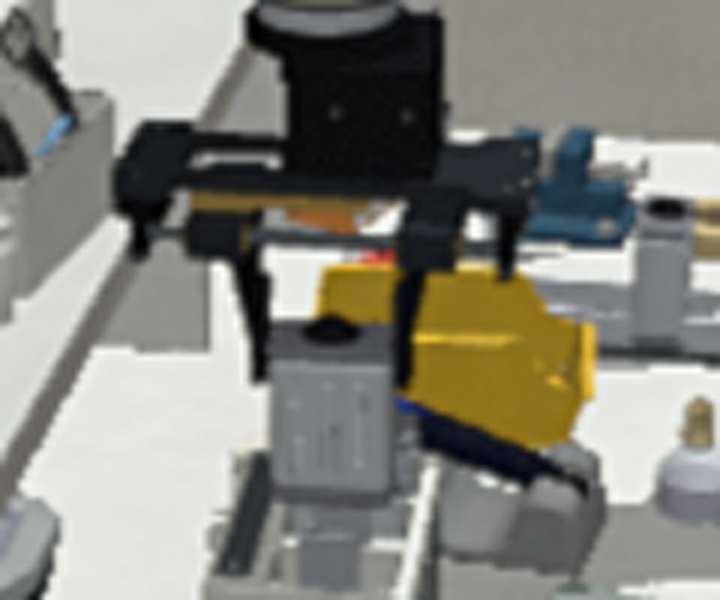

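```bash
python3 -c "
from h import *
c=cam('top');P=cloud(c);X,Y,Z=P[...,0],P[...,1],P[...,2]
crop(c,310,140,470,260,5,'pics/bin.png')
im=c['image'].astype(int)
yel=(im[...,0]>100)&(im[...,2]<90)
reg=yel&(Y<.04)&(Y>-.14)&(X>.45)&(X<.68)
for lo,hi in ((.06,.08),(.025,.045),(-.002,.008)):
  q=P[reg&(Z>lo)&(Z<hi)]; r=cv2.minAreaRect(q[:,:2].astype(np.float32)); print(lo,len(q),r,cv2.boxPoints(r).round(3).tolist())
for x in np.arange(.48,.66,.015):
  q=P[reg&(abs(X-x)<.0075)&(Z>.062)]; l=q[q[:,1]>-.055]; r=q[q[:,1]<-.055]; print(round(x,3),l[:,1].mean() if len(l) else '',r[:,1].mean() if len(r) else '')
"
```

```text
0.06 265 ((0.5760720372200012, -0.0489838533103466), (0.1316695660352707, 0.10797084867954254), 5.8144330978393555) [[0.5049999952316284, -0.0020000000949949026], [0.515999972820282, -0.10899999737739563], [0.6470000147819519, -0.09600000083446503], [0.6359999775886536, 0.010999999940395355]]
0.025 129 ((0.5571249127388, -0.05075542628765106), (0.166317880153656, 0.09895824640989304), 6.481831073760986) [[0.4690000116825104, -0.010999999940395355], [0.47999998927116394, -0.10899999737739563], [0.6449999809265137, -0.09099999815225601], [0.6340000033378601, 0.00800000037997961]]
-0.002 1251 ((0.5724005103111267, -0.060235798358917236), (0.16569846868515015, 0.10807617008686066), 5.105584621429443) [[0.48500001430511475, -0.014000000432133675], [0.4950000047683716, -0.12099999934434891], [0.6600000262260437, -0.10700000077486038], [0.6499999761581421, 0.0010000000474974513]]
0.48  
0.495  
0.51 -0.007807780903348216 -0.10313806586615688
0.525 -0.0042983909195566765 -0.10256675467913864
0.54 -0.0024293277573387974 -0.10271784150220924
0.555 -0.0012251988549919412 -0.10102089557477548
0.57 0.00046253852547549056 -0.09975888720027085
0.585 0.002599434654932607 -0.09827451416818836
0.6 0.0038726962331469155 -0.09609281532577355
0.615 0.005198822437145151 -0.09439709416788136
0.63 -0.0027129228887043193 -0.09330325007890074
0.645 -0.03623811052036356 -0.07618977118173416
0.66
```

View pics/bin.png

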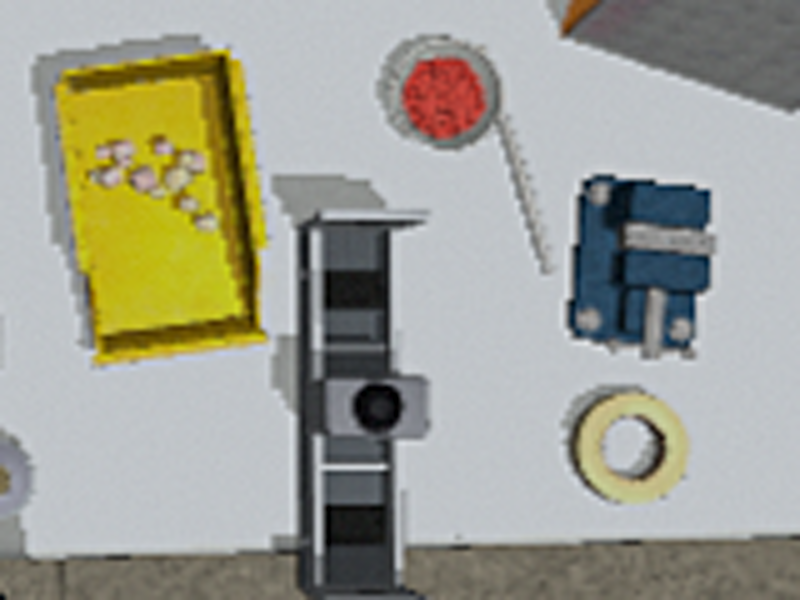

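Call:
send_rows(
  rows=[
    [0,0,0,0,0,-40,0],
    [0,0,0,-5.2,44.5,0,0],
    [0,0,0,-5.2,44.5,0,0],
    [0,0,0,-5.2,44.5,0,0],
    [0,0,0,-5.2,44.5,0,0],
    [0,0,0,-5.2,44.5,0,0],
    [0,0,0,-5.2,44.5,0,0],
    [0,0,0,-5.2,44.5,0,0],
    [0,0,0,-5.2,44.5,0,0],
    [0,0,-0.067,0,0,40,0],
    [0,0,0,0,0,20,0],
    [0,0,0,0,0,0,0],
  ],
)

```text
time: 10.25
tool_pos: [0.5349, -0.0316, 0.1848]
tcp_rot: [-0.0, 0.999, 0.052, -0.003]
force: [-0.9, -1.0, -1.6]
opening: 0.662
```

```bash
python3 -c "
from h import *
delta([.537,-.0318,.067],6)
"
```

```text
t 10.25 pos [ 0.5349 -0.0316  0.1848] yaw 5.98 tilt [-0.0062  0.0005] F [-0.9 -1.  -1.6] open 0.662
shift mm [  2.8   0.5 117.8] turn -0.0003
q [ 0.55  0.37 -0.71  1.87  0.28  1.01 -0.18]
```

Call:
send_rows(
  rows=[
    [0,0,0,2.5,0,30,0],
    [0,0,0,0,0,35,0],
    [0,0,0,0,0,30,0],
    [0,0,0,0,0,15,0],
    [0,0,0,0,0,6,0],
    [0,0,0,0,0,0,0],
  ],
)

```text
time: 10.85
tool_pos: [0.5404, -0.0303, 0.0721]
tcp_rot: [-0.0, 0.999, 0.053, 0.0]
force: [0.4, -0.7, -1.4]
opening: 0.668
```

Call:
send_rows(
  rows=[
    [0,0,0,0,0,4,0],
    [0,0,0,0,0,1.5,0],
  ],
)

```text
time: 11.05
tool_pos: [0.5406, -0.0307, 0.0671]
tcp_rot: [0.0, 0.999, 0.052, 0.001]
force: [-0.8, 0.2, -1.1]
opening: 0.667
```

Call:
send_rows(
  rows=[
    [0,0,0,0,0,2,0],
    [0,0,0,0,0,0,0.85],
    [0,0,0,0,0,0,0.85],
    [0,0,0,0,0,0,0.85],
    [0,0,0,0,0,0,0.85],
  ],
)

```text
time: 11.55
tool_pos: [0.5399, -0.0307, 0.0642]
tcp_rot: [0.0, 0.999, 0.052, 0.0]
force: [-0.2, 0.4, 0.1]
opening: 0.837
```

Call:
send_rows(
  rows=[
    [0,0,0,0,0,-30,0.85],
    [0,0,0,0,0,-50,0.85],
    [0,0,0.067,0,0,-50,0.9],
    [0,0,0,5.5,-44.3,-10,0.9],
    [0,0,0,5.5,-44.3,0,0.9],
    [0,0,0,5.5,-44.3,0,0.9],
    [0,0,0,5.5,-44.3,0,0.9],
    [0,0,0,5.5,-44.3,0,0.9],
    [0,0,0,5.5,-44.3,0,0.9],
    [0,0,0,5.5,-44.3,0,0.9],
    [0,0,0,0,0,30,0.9],
    [0,0,0,0,0,0,0.9],
  ],
)

```text
time: 12.75
tool_pos: [0.5639, 0.2806, 0.1705]
tcp_rot: [0.002, 1.0, 0.021, -0.003]
force: [-0.2, -1.8, 0.2]
opening: 0.898
```

```bash
python3 -c "
from h import *
delta([.5664,.2803,.1125],2.2)
c=cam('top'); crop(c,310,140,410,240,6,'pics/b2.png')
"
```

```text
t 12.75 pos [0.5639 0.2806 0.1705] yaw 2.36 tilt [-0.0062 -0.0034] F [-0.2 -1.8  0.2] open 0.898
shift mm [ 2.8  0.3 58. ] turn 0.0029
q [-0.03  0.55 -0.71  1.67  0.39  1.08 -0.82]
```

View pics/b2.png

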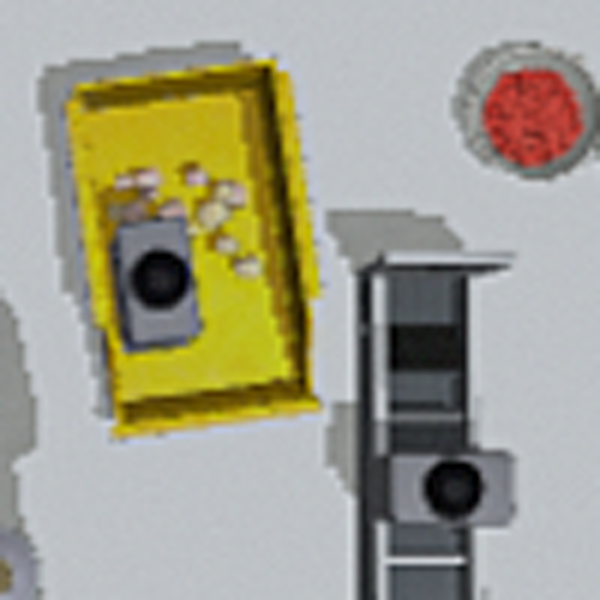

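Call:
send_rows(
  rows=[
    [0,0,0,0,0,20,0.9],
    [0,0,0,0,0,20,0.9],
    [0,0,0,0,0,14,0.9],
    [0,0,0,0,0,3.5,0],
    [0,0,0,0,0,0,0],
    [0,0,0,0,0,0,0],
    [0,0,0,0,0,0,0],
    [0,0,0,0,0,0,0],
  ],
)

```text
time: 13.6
tool_pos: [0.5667, 0.2809, 0.1175]
tcp_rot: [-0.0, 1.0, 0.019, 0.001]
force: [-1.0, -0.6, 1.4]
opening: 0.665
```

Call:
send_rows(
  rows=[
    [0,0,0,0,0,0,0.75],
    [0,0,0,0,0,2,0.75],
    [0,0,0,0,0,3.5,0],
    [0,0,0,0,0,0,0],
    [0,0,0,0,0,0,0],
    [0,0,0,0,0,0,0],
  ],
  grip_force=40,
)

```text
time: 14.2
tool_pos: [0.566, 0.2802, 0.1103]
tcp_rot: [0.0, 1.0, 0.019, -0.001]
force: [-0.6, -0.6, -4.2]
opening: 0.663
```

Call:
send_rows(
  rows=[
    [0,0,0,0,0,-10,0],
    [0,0,0,0,0,-15,0],
    [0,0,0,0,0,-20,0],
    [0,0,0,0,0,-20,0],
    [0,0,0,0,0,-20,0],
    [0,0,0,0,0,-20,0],
    [0,0,0,0,0,-20,0],
    [0,0,0,0,0,0,0],
    [0,0,0,0,0,0,0],
  ],
)

```text
time: 15.1
tool_pos: [0.5662, 0.2807, 0.2366]
tcp_rot: [-0.0, 1.0, 0.019, 0.0]
force: [0.4, 1.1, -4.6]
opening: 0.666
```

```bash
python3 -c "
from h import *
delta([.424,.227,.07],2.2)
c=cam('side'); crop(c,230,110,350,230,5,'pics/b3.png')
for i in range(3): cam('side'); print(bot.get_state()['force'].round(2))
"
```

```text
t 15.1 pos [0.5662 0.2807 0.2366] yaw 2.19 tilt [0.0009 0.    ] F [ 0.4  1.1 -4.6] open 0.666
shift mm [-144.3   48.2  166.5] turn -0.0002
q [-0.01  0.49 -0.74  1.6   0.35  1.19 -0.78]
[ 0.36 -0.01 -5.08]
[-0.31 -0.4  -3.71]
[-0.16 -0.12 -5.31]
```

View pics/b3.png

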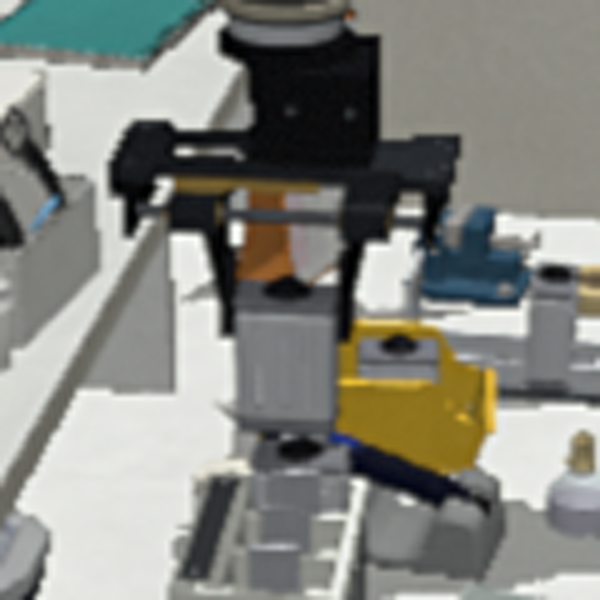

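Call:
send_rows(
  rows=[
    [0,0,0,-36,12,0,0],
    [0,0,0,-36,12,0,0],
    [0,0,0,-36,12,0,0],
    [0,0,0,-36,12,0,0],
    [0,0,0,0,0,40,0],
    [0,0,0,0,0,40,0],
    [0,0,0,0,0,40,0],
    [0,0,0,0,0,30,0],
    [0,0,0,0,0,10,0],
    [0,0,0,0,0,0,0],
  ],
)

```text
time: 16.3
tool_pos: [0.4235, 0.227, 0.0749]
tcp_rot: [0.0, 1.0, 0.019, -0.002]
force: [-0.4, 0.2, -4.7]
opening: 0.666
```

```bash
python3 -c "
from h import *
delta([.424,.227,.064],2.2)
"
```

```text
t 16.3 pos [0.4235 0.227  0.0749] yaw 2.21 tilt [-0.003 -0.001] F [-0.4  0.2 -4.7] open 0.666
shift mm [ 0.6 -0.  10.9] turn 0.0002
q [-0.    0.45 -0.71  2.09  0.43  0.75 -0.95]
```

Call:
send_rows(
  rows=[
    [0,0,0,0,0,6,0],
    [0,0,0,0,0,3,0],
    [0,0,0,0,0,1,0],
    [0,0,0,0,0,0,0],
  ],
)

```text
time: 16.7
tool_pos: [0.4247, 0.2273, 0.0666]
tcp_rot: [-0.0, 1.0, 0.019, 0.001]
force: [0.2, 0.7, -5.2]
opening: 0.661
```

Call:
send_rows(
  rows=[
    [0,0,0,0,0,1.5,0],
    [0,0,0,0,0,1,0],
  ],
)

```text
time: 16.9
tool_pos: [0.4246, 0.2272, 0.0637]
tcp_rot: [-0.0, 1.0, 0.019, 0.0]
force: [-0.4, -0.9, -4.6]
opening: 0.659
```

Call:
send_rows(
  rows=[
    [0,0,0,0,0,1,0],
    [0,0,0,0,0,1,0],
  ],
)

```text
time: 17.1
tool_pos: [0.4245, 0.2273, 0.0632]
tcp_rot: [0.001, 1.0, 0.019, 0.0]
force: [-5.4, -4.4, 22.5]
opening: 0.663
```

Call:
send_rows(
  rows=[
    [0,0,0,0,0,-1.5,0.85],
    [0,0,0,0,0,0,0.85],
    [0,0,0,0,0,0,0.85],
    [0,0,0,0,0,-30,0.8],
    [0,0,-0.14,0,0,-20,0.8],
    [0,0,-0.145,0,0,0,0.8],
    [0,0,-0.145,0,0,0,0.8],
    [0,0,-0.145,0,0,0,0.8],
    [0,0,-0.145,0,0,0,0.8],
    [0,0,-0.145,0,0,0,0.8],
    [0,0,-0.145,0,0,0,0.8],
    [0,0,-0.145,0,0,0,0.8],
  ],
)

```text
time: 18.3
tool_pos: [0.4245, 0.2272, 0.113]
tcp_rot: [0.0, 0.826, 0.564, 0.0]
force: [1.2, 0.2, 0.4]
opening: 0.802
```

Call:
send_rows(
  rows=[
    [0,0,-0.145,0,0,0,0.8],
    [0,0,-0.145,0,0,0,0.8],
    [0,0,-0.126,0,0,0,0.8],
    [0,0,0,0,0,0,0.8],
  ],
)

```text
time: 18.7
tool_pos: [0.4244, 0.2272, 0.1127]
tcp_rot: [-0.001, 0.694, 0.72, -0.0]
force: [-0.5, -0.7, -0.1]
opening: 0.798
```

```bash
python3 -c "
from h import *
delta([.4245,.2273,.045],92.2)
c=cam('side'); crop(c,270,130,390,270,5,'pics/b4.png')
"
```

```text
t 18.7 pos [0.4244 0.2272 0.1127] yaw 92.16 tilt [-0.0009  0.0008] F [-0.5 -0.7 -0.1] open 0.798
shift mm [ 0.   0.2 67.7] turn -0.0008
q [ 0.3   0.55 -1.14  2.05  0.63  0.94  0.43]
```

View pics/b4.png

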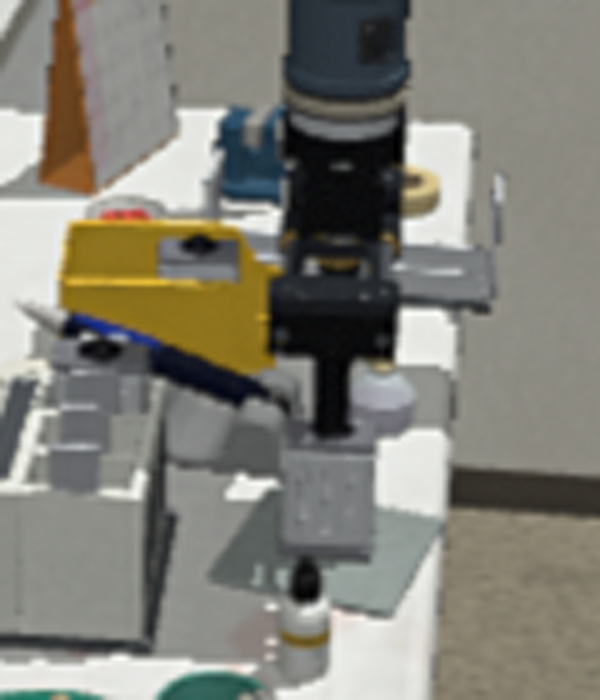

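Call:
send_rows(
  rows=[
    [0,0,0,0,0,20,0.8],
    [0,0,0,0,0,25,0.8],
    [0,0,0,0,0,20,0.8],
    [0,0,0,0,0,2.5,0],
    [0,0,0,0,0,0,0],
    [0,0,0,0,0,0,0],
    [0,0,0,0,0,0,0],
    [0,0,0,0,0,0,0],
    [0,0,0,0,0,0,0],
    [0,0,0,0,0,0,0],
  ],
)

```text
time: 19.75
tool_pos: [0.4248, 0.2276, 0.0462]
tcp_rot: [0.0, 0.694, 0.72, 0.001]
force: [0.6, -0.0, 4.8]
opening: 0.389
```

Call:
send_rows(
  rows=[
    [0,0,0,0,0,-20,0],
    [0,0,0,0,0,-40,0],
    [0,0,0.073,0,0,-40,0],
    [0,0,0,0,0,-40,0],
    [0,0,0,0,0,0,0],
  ],
)

```text
time: 20.25
tool_pos: [0.4263, 0.2292, 0.1895]
tcp_rot: [0.001, 0.719, 0.694, 0.004]
force: [1.0, 1.0, -4.0]
opening: 0.387
```

```bash
python3 -c "
from h import *
delta([.5084,-.1645,.185],88)
"
```

```text
t 20.25 pos [0.4263 0.2292 0.1895] yaw 87.98 tilt [0.0075 0.0034] F [ 1.  1. -4.] open 0.387
shift mm [-390.6   95.9    3.7] turn -0.0004
q [ 0.39  0.45 -1.23  1.97  0.49  1.06  0.48]
```

Call:
send_rows(
  rows=[
    [0,0,0,-43,10.7,0,0],
    [0,0,0,-43,10.7,0,0],
    [0,0,0,-43,10.7,0,0],
    [0,0,0,-43,10.7,0,0],
    [0,0,0,-43,10.7,0,0],
    [0,0,0,-43,10.7,0,0],
    [0,0,0,-43,10.7,0,0],
    [0,0,0,-43,10.7,0,0],
    [0,0,0,-43,10.7,0,0],
    [0,0,0,0,0,0,0],
    [0,0,0,0,0,0,0],
  ],
)

```text
time: 21.35
tool_pos: [0.5055, -0.1643, 0.1831]
tcp_rot: [-0.002, 0.72, 0.694, -0.001]
force: [-0.9, 0.8, -4.6]
opening: 0.386
```

```bash
python3 -c "
from h import *
delta([.5084,-.1645,.185],88)
c=cam('side'); crop(c,280,90,400,210,5,'pics/c1.png')
"
```

```text
t 21.35 pos [ 0.5055 -0.1643  0.1831] yaw 87.82 tilt [-0.004   0.0019] F [-0.9  0.8 -4.6] open 0.386
shift mm [-0.1  2.9 -1.9] turn -0.0032
q [ 1.12  0.56 -1.21  1.87  0.58  1.13  1.23]
```

View pics/c1.png

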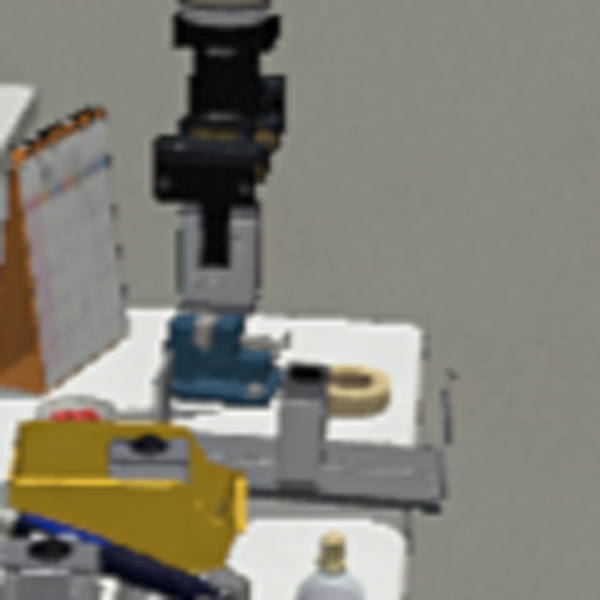

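```bash
python3 -c "
from h import *
c=cam('top'); im=c['image'].astype(int); m=im.max(2)<45
m[:150]=0;m[205:]=0;m[:,:325]=0;m[:,:325]=0;m[:,348:]=0
n,l,s,ce=cv2.connectedComponentsWithStats(m.astype(np.uint8))
for i in range(1,n):
  if s[i,4]>10: print(ce[i],s[i],plane(c,*ce[i],.092))
crop(c,310,140,410,240,6,'pics/c2.png')
"
```

```text
[336.38028169 185.95774648] [332 182  10   9  71] [ 0.54095617 -0.03121214  0.092     ]
```

View pics/c2.png

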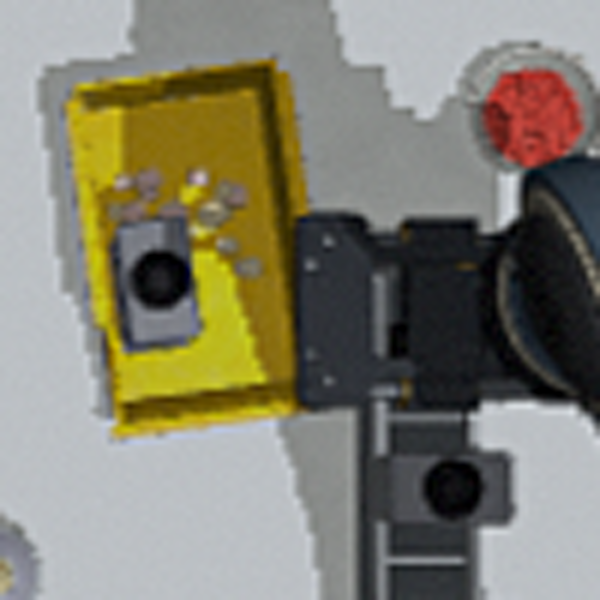

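Call:
send_rows(
  rows=[
    [0,0,-0.003,0,2.5,20,0],
    [0,0,0,0,0,30,0],
    [0,0,0,0,0,25,0],
    [0,0,0,0,0,0,0],
    [0,0,0,0,0,0,0],
  ],
)

```text
time: 21.95
tool_pos: [0.5097, -0.1617, 0.1108]
tcp_rot: [-0.0, 0.717, 0.697, 0.0]
force: [0.3, 1.0, -3.7]
opening: 0.389
```

```bash
python3 -c "
from h import *
delta([.5084,-.1645,.048],88)
c=cam('side'); crop(c,280,110,400,210,6,'pics/c3.png')
"
```

```text
t 21.95 pos [ 0.5097 -0.1617  0.1108] yaw 88.31 tilt [-0.0001  0.0004] F [ 0.3  1.  -3.7] open 0.389
shift mm [-2.9 -1.2 62.8] turn 0.0055
q [ 1.04  0.64 -1.12  1.94  0.69  1.01  1.15]
```

View pics/c3.png

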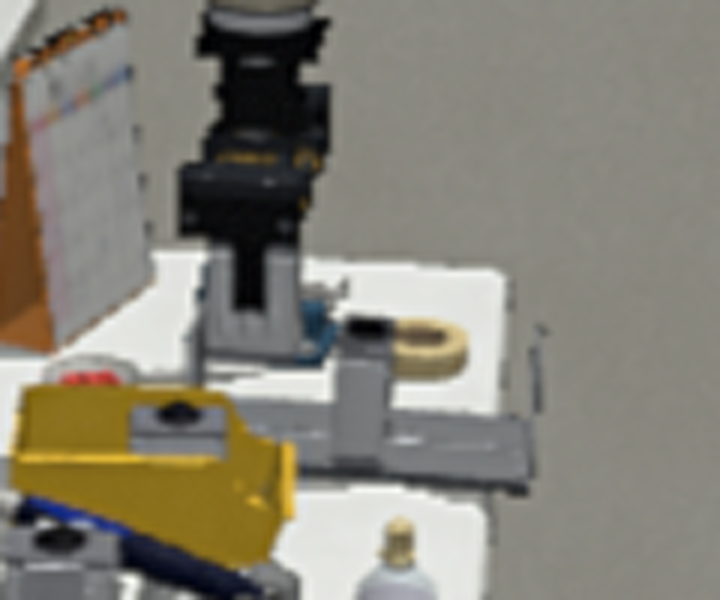

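Call:
send_rows(
  rows=[
    [0,0,0.005,-2.9,-1.2,10,0],
    [0,0,0,0,0,15,0],
    [0,0,0,0,0,5,0],
    [0,0,0,0,0,0,0],
  ],
)

```text
time: 22.4
tool_pos: [0.5074, -0.1659, 0.0794]
tcp_rot: [-0.001, 0.72, 0.694, -0.001]
force: [0.4, -0.7, -4.9]
opening: 0.393
```

```bash
python3 -c "
from h import *
delta([.5084,-.1645,.048],88)
"
```

```text
t 22.4 pos [ 0.5074 -0.1659  0.0794] yaw 87.89 tilt [-0.0022  0.0006] F [ 0.4 -0.7 -4.9] open 0.393
shift mm [ 1.4  1.  31.4] turn -0.002
q [ 1.02  0.68 -1.08  1.96  0.74  0.97  1.11]
```

Call:
send_rows(
  rows=[
    [0,0,0,0.7,0.5,10,0],
    [0,0,0,0,0,10,0],
    [0,0,0,0,0,5,0],
    [0,0,0,0,0,2,0],
    [0,0,0,0,0,0,0],
  ],
)

```text
time: 22.9
tool_pos: [0.5088, -0.1651, 0.0532]
tcp_rot: [-0.0, 0.72, 0.694, -0.0]
force: [0.5, -0.4, -3.5]
opening: 0.386
```

```bash
python3 -c "
from h import *
delta([.5084,-.1645,.048],88)
"
```

```text
t 22.9 pos [ 0.5088 -0.1651  0.0532] yaw 87.9 tilt [-0.0004  0.0002] F [ 0.5 -0.4 -3.5] open 0.386
shift mm [ 0.6 -0.4  5.2] turn -0.0017
q [ 0.99  0.71 -1.04  1.98  0.78  0.92  1.08]
```

Call:
send_rows(
  rows=[
    [0,0,0,0,0,3,0],
    [0,0,0,0,0,1.5,0],
    [0,0,0,0,0,0,0],
  ],
)

```text
time: 23.2
tool_pos: [0.5088, -0.1652, 0.049]
tcp_rot: [0.0, 0.72, 0.694, -0.0]
force: [0.8, -0.1, -4.9]
opening: 0.387
```

Call:
send_rows(
  rows=[
    [0,0,0,0,0,1,0],
    [0,0,0,0,0,0.7,0],
  ],
)

```text
time: 23.4
tool_pos: [0.5091, -0.1652, 0.0482]
tcp_rot: [0.0, 0.72, 0.694, -0.0]
force: [-3.8, -0.7, 9.1]
opening: 0.388
```

Call:
send_rows(
  rows=[
    [0,0,0,0,0,-0.5,0.7],
    [0,0,0,0,0,0,0.7],
    [0,0,0,0,0,0,0.7],
    [0,0,0,0,0,0,0.7],
    [0,0,0,0,0,-20,0.7],
    [0,0,0,0,0,-40,0.7],
    [0,0,0,0,0,-40,0.8],
    [0,0,0,0,0,-40,0.8],
  ],
)

```text
time: 24.2
tool_pos: [0.5087, -0.1649, 0.1892]
tcp_rot: [-0.0, 0.72, 0.694, 0.0]
force: [1.3, -0.4, 0.4]
opening: 0.774
```

```bash
python3 -c "
from h import *
delta([.5687,.2346,.2],92.2)
"
```

```text
t 24.2 pos [ 0.5087 -0.1649  0.1892] yaw 87.93 tilt [-0.0003  0.0003] F [ 1.3 -0.4  0.4] open 0.774
shift mm [401.5  45.5 -10.7] turn -0.0746
q [ 1.12  0.56 -1.21  1.86  0.58  1.14  1.24]
```

Call:
send_rows(
  rows=[
    [0,0,0,44.6,5.0,0,0.9],
    [0,0,0,44.6,5.0,0,0.9],
    [0,0,0,44.6,5.0,0,0.9],
    [0,0,0,44.6,5.0,0,0.9],
    [0,0,0,44.6,5.0,0,0.9],
    [0,0,0,44.6,5.0,0,0.9],
    [0,0,0,44.6,5.0,0,0.9],
    [0,0,0,44.6,5.0,0,0.9],
    [0,0,0,44.6,5.0,0,0.9],
  ],
)

```text
time: 25.1
tool_pos: [0.5687, 0.2361, 0.1877]
tcp_rot: [0.0, 0.72, 0.694, -0.0]
force: [0.9, -0.8, 0.5]
opening: 0.898
```

Call:
send_rows(
  rows=[
    [0,0,0.14,0,0,0,0.9],
    [0,0,0.145,0,0,0,0.9],
    [0,0,0.145,0,0,0,0.9],
    [0,0,0.145,0,0,0,0.9],
    [0,0,0.145,0,0,0,0.9],
    [0,0,0.145,0,0,0,0.9],
    [0,0,0.145,0,0,0,0.9],
    [0,0,0.145,0,0,0,0.9],
    [0,0,0.145,0,0,0,0.9],
    [0,0,0.145,0,0,0,0.9],
    [0,0,0.051,0,0,0,0.9],
    [0,0,0,0,0,0,0.9],
  ],
)

```text
time: 26.3
tool_pos: [0.5684, 0.2345, 0.1879]
tcp_rot: [0.0, 1.0, 0.019, 0.0]
force: [0.5, -0.4, -0.9]
opening: 0.9
```

```bash
python3 -c "
from h import *
delta([.5687,.2346,.112],2.2)
c=cam('side'); crop(c,260,130,380,230,6,'pics/d1.png')
c=cam('top'); crop(c,310,140,410,240,6,'pics/d2.png')
"
```

```text
t 26.3 pos [0.5684 0.2345 0.1879] yaw 2.22 tilt [ 0.0002 -0.0003] F [ 0.5 -0.4 -0.9] open 0.9
shift mm [ 0.3 -0.1 75.9] turn 0.0003
q [ 0.07  0.51 -0.74  1.69  0.38  1.09 -0.74]
```

View pics/d1.png

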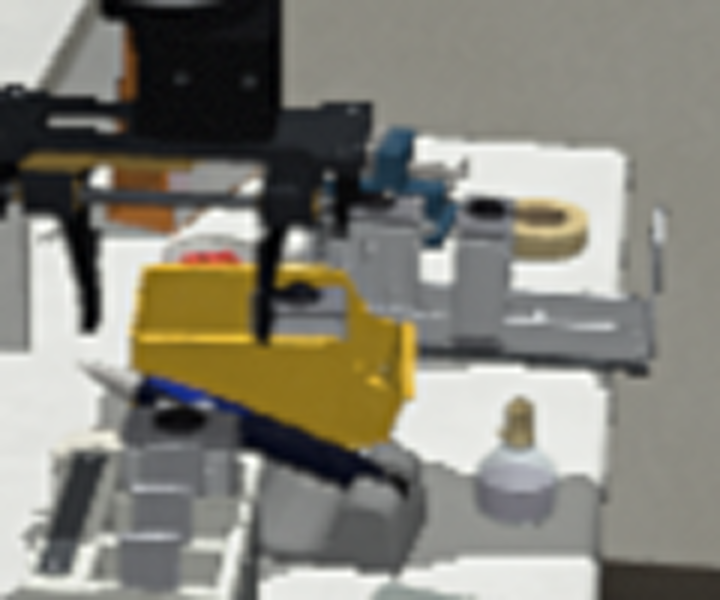

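View pics/d2.png

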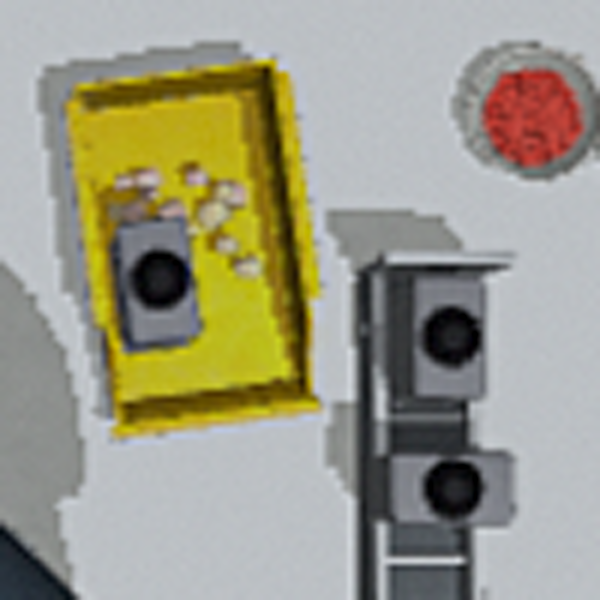

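Call:
send_rows(
  rows=[
    [0,0,0,0.3,0,20,0.9],
    [0,0,0,0,0,25,0.9],
    [0,0,0,0,0,20,0.9],
    [0,0,0,0,0,8,0.9],
    [0,0,0,0,0,3,0.8],
    [0,0,0,0,0,0,0],
    [0,0,0,0,0,0,0],
    [0,0,0,0,0,0,0],
    [0,0,0,0,0,0,0],
  ],
)

```text
time: 27.3
tool_pos: [0.5691, 0.2348, 0.1129]
tcp_rot: [-0.0, 1.0, 0.019, 0.001]
force: [-2.1, 0.6, 3.2]
opening: 0.666
```

Call:
send_rows(
  rows=[
    [0,0,0,0,0,-10,0],
    [0,0,0,0,0,-15,0],
    [0,0,0,0,0,-20,0],
    [0,0,0,0,0,-20,0],
    [0,0,0,0,0,-20,0],
    [0,0,0,0,0,-20,0],
    [0,0,0,0,0,-20,0],
    [0,0,0,0,0,0,0],
    [0,0,0,0,0,0,0],
  ],
)

```text
time: 28.2
tool_pos: [0.569, 0.2342, 0.2374]
tcp_rot: [0.0, 1.0, 0.019, 0.001]
force: [-0.2, 0.3, -1.4]
opening: 0.661
```

```bash
python3 -c "
from h import *
delta([.424,.227,.07],2.2)
c=cam('side'); crop(c,230,110,350,230,5,'pics/d3.png')
for i in range(4): cam('side'); print(bot.get_state()['force'].round(2))
"
```

```text
t 28.2 pos [0.569  0.2342 0.2374] yaw 2.17 tilt [ 0.0012 -0.0001] F [-0.2  0.3 -1.4] open 0.661
shift mm [-145.3    1.7  167.2] turn -0.0004
q [ 0.09  0.46 -0.76  1.63  0.34  1.18 -0.71]
[ 0.92  0.3  -1.48]
[-0.42  0.25 -0.81]
[-0.4   0.28 -1.15]
[-0.89 -0.13 -1.15]
```

View pics/d3.png

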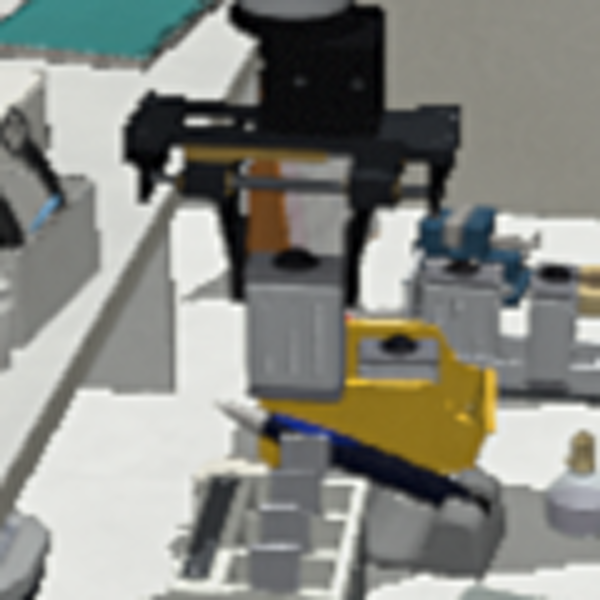

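Call:
send_rows(
  rows=[
    [0,0,0,-5.9,44,0,0],
    [0,0,0,-5.9,44,0,0],
    [0,0,0,-5.9,44,0,0],
    [0,0,0,-5.9,44,0,0],
    [0,0,0,-5.9,44,0,0],
    [0,0,0,-5.9,44,0,0],
    [0,0,0,-5.9,44,0,0],
    [0,0,-0.067,0,0,20,0],
    [0,0,0,0,0,20,0],
    [0,0,0,0,0,0,0],
    [0,0,0,0,0,0,0],
  ],
)

```text
time: 29.55
tool_pos: [0.5393, -0.0747, 0.1968]
tcp_rot: [-0.0, 0.999, 0.053, -0.0]
force: [0.2, -0.0, -0.8]
opening: 0.658
```

```bash
python3 -c "
from h import *
delta([.5395,-.0748,.066],6)
"
```

```text
t 29.55 pos [ 0.5393 -0.0747  0.1968] yaw 6.05 tilt [-0.0007  0.0006] F [ 0.2 -0.  -0.8] open 0.658
shift mm [  0.3   0.3 130.8] turn 0.0008
q [ 0.63  0.37 -0.72  1.84  0.28  1.03 -0.1 ]
```

Call:
send_rows(
  rows=[
    [0,0,0,0,0,25,0],
    [0,0,0,0,0,30,0],
    [0,0,0,0,0,30,0],
    [0,0,0,0,0,25,0],
    [0,0,0,0,0,12,0],
    [0,0,0,0,0,5,0],
    [0,0,0,0,0,2,0],
    [0,0,0,0,0,0,0],
  ],
)

```text
time: 30.35
tool_pos: [0.5403, -0.0749, 0.0689]
tcp_rot: [0.0, 0.999, 0.053, 0.001]
force: [-0.6, 0.4, -0.2]
opening: 0.67
```

Call:
send_rows(
  rows=[
    [0,0,0,0,0,2,0],
    [0,0,0,0,0,1.5,0],
    [0,0,0,0,0,0,0],
  ],
)

```text
time: 30.65
tool_pos: [0.5394, -0.0752, 0.0646]
tcp_rot: [0.0, 0.999, 0.052, 0.0]
force: [-0.3, 0.7, -0.4]
opening: 0.661
```

Call:
send_rows(
  rows=[
    [0,0,0,0,0,0.5,0.85],
    [0,0,0,0,0,0,0.85],
    [0,0,0,0,0,0,0.85],
    [0,0,0,0,0,0,0.85],
    [0,0,0,0,0,-30,0.85],
    [0,0,0,0,0,-45,0.85],
    [0,0,0,0,0,-45,0.85],
    [0,0,0,0,-45,-30,0.85],
    [0,0,0,0,-45,0,0.85],
    [0,0,0,0,-45,0,0.85],
    [0,0,0,0,-45,0,0.85],
    [0,0,0,0,-45,0,0.85],
  ],
)

```text
time: 31.85
tool_pos: [0.5157, 0.1469, 0.2119]
tcp_rot: [0.0, 0.999, 0.052, 0.0]
force: [1.2, 0.2, 0.5]
opening: 0.851
```

```bash
python3 -c "
from h import *
delta([.5395,.2,.2],6)
c=cam('top'); crop(c,300,140,420,270,5,'pics/e1.png'); cv2.imwrite('pics/e3.png',c['image'][:,:,::-1])
c=cam('side'); crop(c,230,120,390,270,5,'pics/e2.png')
"
```

```text
t 31.85 pos [0.5157 0.1469 0.2119] yaw 5.99 tilt [ 0.0008 -0.0003] F [1.2 0.2 0.5] open 0.851
shift mm [ 29.2 -50.4  11.9] turn -0.0002
q [ 0.28  0.36 -0.8   1.84  0.29  1.06 -0.53]
```

View pics/e1.png

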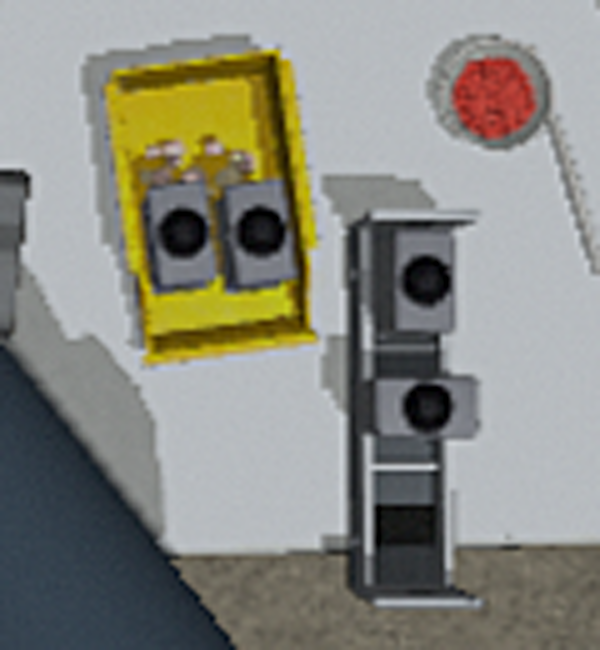

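View pics/e2.png

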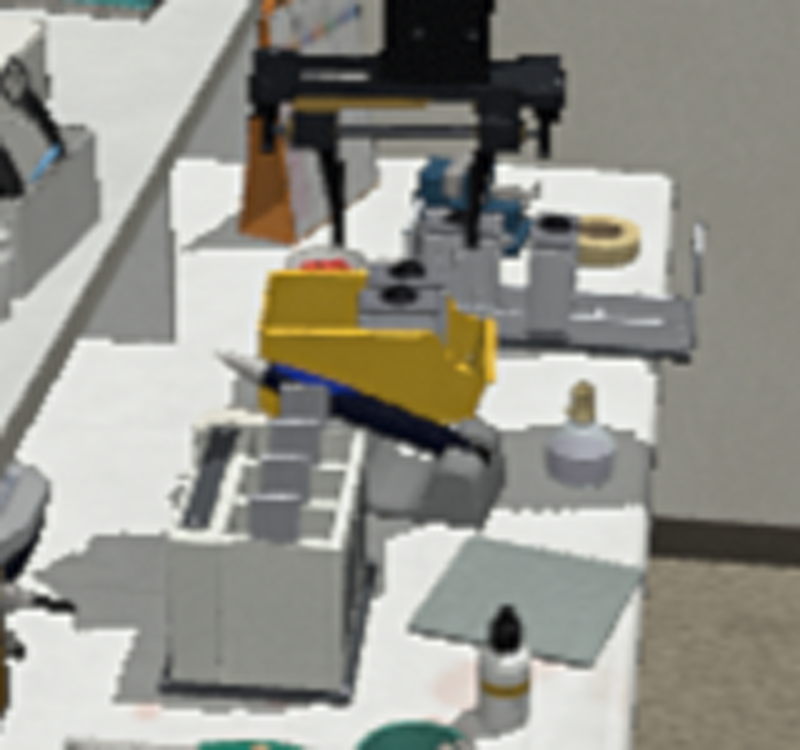

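View pics/e3.png

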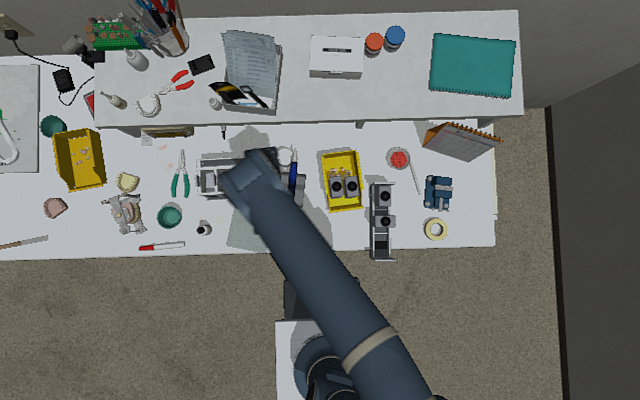

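```bash
python3 -c "
from h import *
c=cam('top');P=cloud(c);X,Y,Z=P[...,0],P[...,1],P[...,2]
m=(abs(X-.5085)<.028)&(abs(Y+.1648)<.016)&(Z>.07); q=P[m]; d=np.hypot(q[:,0]-.5085,q[:,1]+.165); k=q[d>.018]
A=np.c_[k[:,0]-.5085,k[:,1]+.165,np.ones(len(k))]; print(len(k),np.linalg.lstsq(A,k[:,2],rcond=None)[0])
s,r=st(); print(s['force'],s['time']); print(bot.finish_job())
"
```

```text
103 [ 0.01154106 -0.00672785  0.09272838]
[ 1.02619318  0.0250671  -0.68721989] 32.0
the job is handed in; nothing more can be done
None
```

All three magazines are sorted, and I handed the job in at 32.0 s of the 72 s allowed.

| Well | Downward force when lifted | Judged | Placed |
|---|---|---|---|
| 0 | about 1.2 N | spent | yellow bin |
| 1 | about 4.7 N | loaded | far empty place of the rail (the end away from the robot) |
| 2 | about 0.65 N hanging still, 1.1–1.6 N on the way to the bin | spent | yellow bin |

- **Method:** I tripped all three latches first, then took the magazines out in the order 2, 1, 0. The loaded one was set down on the slab so I could take it across its broad faces, then placed with its width along the rail.
- **Last checks:** both spent magazines stand upright in the bin. The loaded one stands level, its top measured at 92.7 mm against an expected 92 mm, within depth noise. In the last pictures the loose things in view look unmoved and the gripper was clear of everything. I compared those by eye and did not measure their positions.
- **What disagreed:** the first force reading on the magazine from well 2 was noisy and below the nominal 1.1 N, but far from a loaded weight. The magazine already in the rail stands crosswise, unlike the placing asked for, and I left it alone.

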